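# Hang the lift-off lid on the light-proof box, load it and shut it

### The arm

A 6-joint arm with a two-finger parallel gripper is mounted at the origin on a cart in front of the work surface, level with it; the furniture and walls round the work are solid. World frame = base frame: x ahead of the robot, y to its left, z up, the work surface at z = 0. Lengths are in mm, angles in rad, forces in N, time in s.
With the tool pointing down it reaches from about 400 to 925 mm from the base axis. Payload 12.5 kg.
Tool frame: the origin (TCP) lies where the fingers leave the gripper's body, on its centre line; the fingertips stand 78 mm ahead of it and the grasp point (between the pads) lies 59 mm ahead of it (env.tip_extent is the distance from the TCP to the fingertips, in mm); z points along the fingers, y is the direction in which the jaws open and shut (so a half turn about z gives the same grasp; the last joint's range is limited). The gripper opens to 95 mm and grips with 3 to 60 N. Pads are 20 mm wide; open, the fingers measure 119 mm over their backs; the gripper's body (75 mm by 180 mm) begins 59 mm behind the grasp point.
Start: joints at [-1.234, 0.491, 1.559, -0, 1.092, -0.106], TCP at [267.816, -564.723, 292.261] pointing down, gripper open.
Joint ranges: [-3.1, 3.1], [-0.84, 2.19], [0.05, 2.79], [-1.13, 4.28], [0.06, 2.93], [-2.69, 2.69]. Speed limits (rad/s): [2.22, 2.22, 2.79, 3.14, 3.14, 3.14].

### API

Orientations are given as [roll, pitch, yaw] about the fixed x, y, z axes, in that order (R = Rz(yaw) Ry(pitch) Rx(roll)).
In Python, from cell import env gives the robot as it stands. The module is installed in compiled form; this text tells all that it offers.
- The arm moves only by the tool play_rows, never from a script. Its argument "targets" is a list of rows, each an object with "linear": the shift along the tool's x, y, z in mm, a list of three; "turn": the turn about the tool's z in rad. A call has 1 to 20 rows; each row is the pose to reach, as a shift and turn from the pose commanded when the call began, along the tool's axes at that moment; what a row does not reach only later rows make up. A row lasts 1/8 s, in which the tool goes at most 62.5 mm and 10.7 degrees, less where a joint would pass 70% of its speed; a pose out of reach is approached as far as the arm can. A call with a gripper value outside its range is refused whole. "hand" is the finger opening in mm, from 0 to 95.1, set as the call begins (left out, the last holds). The fingers move at their own pace and stop on an object; the grip force is fixed at half the most. Time passes only in rows, so rows that repeat a pose let the fingers close. It gives the time, the measured TCP pose, the force and the opening at its end, in the units of the state.
- env.state(): the state, without advancing time (a new reading comes with each control period).
- env.read_camera(name): name is "scene" or "top"; returns (picture, depth): 420x560x3 uint8, red, green, blue; 420x560 float32, mm along the optical axis (not along the pixel's ray), 0 where there is no reading.
- env.camera_params(name): a dict with "fx", "fy", "cx", "cy" (pixels), "R" (3x3) and "t" (3): a world point X has camera coordinates R X + t. Camera axes: x right, y down, z forward; pixel columns grow to the right and rows downward; lengths in mm; the calibration is good to about 2 mm. A picture is of the moment at which its call begins. camera_params takes no time and is no camera call.
- env.job_done(): hands the job in, once; it reports no verdict.
The state is a dict: "t": time; "joints": joint angles; "qvel": joint speeds; "tau": joint torques, N m; "eef_pos": TCP position; "tcp_rot": TCP orientation; "ft_force": force on the tool from outside, world axes, zero at the start; "moment": the same for the moment, N m; "opening": opening from 0.0 (shut) to 1.0 (fully open).
Only numpy, scipy, OpenCV 4.12 (cv2) and the standard library are available. Lean on these libraries where they do the work, as an engineer would, in place of code of your own. Each camera call takes 0.05 s, during which the arm holds its last target.

### The job

Take the loose lid out of its stand and hang it on the light-proof box: lower it upright so that both of its hook knuckles drop fully over the two hinge pins behind the box, handle up, and let go so that it stays open, leaning back on its stops. Then stand the small screw-cap bottle upright inside the box, and last take the lid by its handle again and lower it gently until it lies flat on the box; do not let it drop shut. Leave the tall bottle, the beaker and the wash bottle where they stand.

Things in the scene. Friction and masses are not known exactly. Their poses are not given: they have to be found in the camera images.
- box: grey open-topped box, fixed, 120 (x) x 140 (y) x 110 mm high, walls and floor 5 mm. Origin: centre of its underside; z up, front faces -x. Hinge axis along y at x=+80, z=+100 mm, behind the back wall. Two stop arms behind it end in 12 mm rubber balls at x=+110, y=+-22, z=+140 mm; the hung lid leans back on them, about 13 deg past upright
- pin_left (a point): middle of the left (+y) hinge pin, at (80, 46, 100) mm in the box frame; axes as the box. Steel, horizontal along y, 8 mm diameter, free from y=34 to y=58 mm; outer end in a bracket (16 mm boss, y 58 to 66 mm), 11 mm head on the inner end. The hung lid turns freely about the pins and falls if not held forward of upright
- pin_right (a point): middle of the right (-y) hinge pin, at (80, -46, 100) mm in the box frame; mirror image of the left pin
- lid_handle (a point): centre of the black handle tab at the middle of the lid's top edge: 12 mm thick (x), 30 mm wide (y), free 21 mm above and below this point (z). Axes are the lid's: z from knuckles up to handle, y along the hinge, +x out of the smooth outer face, knuckles on -x. When shut, this point is at box x=-85, z=+113 mm, in front of the box's front wall
- lid: loose aluminium lid, 0.22 kg, starts upright in its stand. Same axes as lid_handle. Origin: below the middle of the plate, level with the lowest edge of the knuckles; handle centre at z=180 mm. Plate 6 mm thick (x), 136 mm wide (y), from z=13 to z=159 mm. When hung, lid y lies along box y and the outer face (+x) looks to the box's +x (rear)
- knuckle_left (a point): hinge centre of the lid's left (+y) knuckle: the pin's axis when fully seated. At (-13, 46, 15) mm in the lid frame. The knuckle is a hook 12 mm wide (y) with a slot 11 mm wide (x), open downward when the lid is upright, mouth flaring to about 15 mm, lowest edge 15 mm below this point: it meets the pin with the lid about 20 mm above its seat
- knuckle_right (a point): the same for the right knuckle, at (-13, -46, 15) mm in the lid frame
- stand: stand of the lid, fixed: grey base 90 x 140 x 10 mm with two pairs of steel posts, tops 65 mm high, at x=+-9 and y=+-22 mm, the lid plate between them. Origin: underside, below the middle of the lid plate. The lid stands on the base along the stand's axes, within 8 mm in y; lift it at least 60 mm straight up to clear the posts
- bottle_mid (a point): centre (half-way up) of the small screw-cap bottle: body 48 mm diameter, 97 mm tall in all, 0.16 kg, screw cap 34 mm diameter over the top 19 mm; z up. It fits under the shut lid with 8 mm to spare, standing on the box floor (5 mm above the box's underside)
- gel_imager: imaging instrument at the back of the worktop, fixed: low wide base with a tall white tower about 0.35 m high on its left half, from about 0.1 m behind the base's front edge; keep the hand and arm clear of the tower when crossing from side to side
- tall_bottle: tall screw-cap bottle, 64 mm diameter x 159 mm, too tall for the box; bystander. Origin: centre of its underside, z up
- beaker: small clear glass beaker, 57 mm across x 70 mm high; bystander. Origin: centre of its underside, z up
- wash: squeeze wash bottle with a bent spout, 64x96x206 mm; bystander. Origin: centre of its underside, z up
Not all that is in view belongs to the job. Leave any turquoise look-alike of the part that bears bottle_mid alone.

How it is judged (in metres and radians):
On the way, in this order (a step that is already met when the one before it is completed fails the run):
1. the lid hangs on both pins, let go, leaning back open on its stops (horizontal distance between knuckle_left and pin_left below 0.012 m and x of knuckle_left in the frame of pin_left between -0.006 and 0.006 m and z of knuckle_left in the frame of pin_left between -0.005 and 0.005 m and horizontal distance between knuckle_right and pin_right below 0.012 m and x of knuckle_right in the frame of pin_right between -0.006 and 0.006 m and z of knuckle_right in the frame of pin_right between -0.005 and 0.005 m and angle between lid_handle's own z axis and vertical between 0.1 and 0.32 rad and contact force between the fingers and lid below 0.3 N), for 0.3 s.
2. the small bottle stands upright in the box, let go, the lid still hanging open (x of bottle_mid in the frame of box between -0.045 and 0.045 m and y of bottle_mid in the frame of box between -0.055 and 0.055 m and z of bottle_mid in the frame of box between 0.04 and 0.065 m and angle between bottle_mid's own z axis and vertical below 0.15 rad and horizontal distance between knuckle_left and pin_left below 0.012 m and x of knuckle_left in the frame of pin_left between -0.006 and 0.006 m and z of knuckle_left in the frame of pin_left between -0.005 and 0.005 m and horizontal distance between knuckle_right and pin_right below 0.012 m and x of knuckle_right in the frame of pin_right between -0.006 and 0.006 m and z of knuckle_right in the frame of pin_right between -0.005 and 0.005 m and angle between lid_handle's own z axis and vertical between 0.1 and 0.32 rad and contact force between the fingers and bottle below 0.3 N), for 0.2 s.
At the end, for the whole second after the job is handed in: both knuckles still hooked on their pins (at most 10 mm forward, 6 mm back, 5 mm in height, 12 mm level distance), the lid flat on the box (within 0.05 rad of level), handle at the front, the small bottle upright on the box floor inside, all at rest and released (horizontal distance between knuckle_left and pin_left below 0.012 m and x of knuckle_left in the frame of pin_left between -0.01 and 0.006 m and z of knuckle_left in the frame of pin_left between -0.005 and 0.005 m and horizontal distance between knuckle_right and pin_right below 0.012 m and x of knuckle_right in the frame of pin_right between -0.01 and 0.006 m and z of knuckle_right in the frame of pin_right between -0.005 and 0.005 m and angle between lid_handle's own z axis and vertical between 1.52 and 1.62 rad and x of lid_handle in the frame of box below 0 m and x of bottle_mid in the frame of box between -0.045 and 0.045 m and y of bottle_mid in the frame of box between -0.055 and 0.055 m and z of bottle_mid in the frame of box between 0.04 and 0.065 m and angle between bottle_mid's own z axis and vertical below 0.15 rad and linear speed of each of lid, bottle below 0.02 m/s); the robot touches nothing.
It fails at once if the lid drops shut: it turns faster than 4 rad/s in the last third of its way down on the pins (distance between knuckle_left and pin_left below 0.015 m and distance between knuckle_right and pin_right below 0.015 m and angle between lid_handle's own z axis and vertical above 1.05 rad and angular speed of lid above 4 rad/s).
It fails at once if the tall bottle is pushed more than 30 mm or knocked over (distance of tall_bottle from where it was at the start of the episode above 0.03 m or angle between tall_bottle's own z axis and vertical above 0.4 rad).
It fails at once if the beaker is pushed more than 30 mm or knocked over (distance of beaker from where it was at the start of the episode above 0.03 m or angle between beaker's own z axis and vertical above 0.4 rad).
It fails at once if the wash bottle is pushed more than 30 mm or knocked over (distance of wash from where it was at the start of the episode above 0.03 m or angle between wash's own z axis and vertical above 0.4 rad).
It also fails if it takes over 72 s, if anything falls off the work surface, if the arm or the gripper's body presses on something with over 40 N, if the wrist force passes 120 N, or if a joint passes its speed limit or range.

## Working session

There is one attempt and no reset: what is moved stays moved. The work goes in short steps, Python scripts to look and compute and a tool call to move; the robot and the scene stay as the last step left them, time stands still between calls to the robot, and variables do not carry over. Pictures are saved under pics/ and viewed, and the job is handed in when it is done.

Besides the shell and the picture viewer there is one more tool, called as name(argument=value, ...) on one line, values as JSON. play_rows: Moves the arm, as the interface text tells. Its arguments: {"type":"object","properties":{"targets":{"type":"array","items":{"type":"object","properties":{"linear":{"type":"array","items":{"type":"number"}},"turn":{"type":"number"}}}},"hand":{"type":"number"}},"required":["targets"]}

```bash
mkdir -p pics; ls; cat > h.py <<'E'
import numpy as np, cv2
from cell import env
def grab(n,tag):
    p,d=env.read_camera(n); cv2.imwrite(f'pics/{tag}_{n}.png',p[:,:,::-1]); np.savez(f'pics/{tag}_{n}.npz',p=p,d=d); return p,d
def pts(n,d):
    c=env.camera_params(n); v,u=np.mgrid[0:d.shape[0],0:d.shape[1]]
    X=np.stack([(u-c['cx'])/c['fx']*d,(v-c['cy'])/c['fy']*d,d],-1)
    return (X-np.array(c['t']))@np.array(c['R'])
E
python3 - <<'E'
from h import *
for n in('scene','top'):
    grab(n,'a'); c=env.camera_params(n); R=np.array(c['R']);print(n,c['fx'],c['cx'],c['cy'],(-R.T@np.array(c['t'])).round(),R.round(3).tolist())
print(env.state(), env.tip_extent)
E
```

```text
pics
scene 482.70426636156003 287.2642274351941 208.5624101703033 [ -258. -1043.   900.] [[0.776, -0.631, -0.01], [-0.321, -0.381, -0.867], [0.543, 0.676, -0.498]]
top 443.776760938322 286.03697626530476 214.40804418343734 [ 358.  -25. 1688.] [[0.024, -1.0, 0.005], [-0.99, -0.024, -0.142], [0.142, -0.002, -0.99]]
{'t': 0.1, 'joints': array([-1.23359641e+00,  4.91484369e-01,  1.55939707e+00, -1.47249364e-06,
        1.09167831e+00, -1.05649793e-01]), 'qvel': array([-0.00158915, -0.00084353, -0.00165108,  0.00086273, -0.00092909,
        0.00041364]), 'tau': array([ 2.69572527e-03, -6.13623977e+01, -2.58605826e+01,  6.93962350e-02,
        4.70320252e-02, -5.35945594e-05]), 'eef_pos': array([ 267.76849995, -564.58081818,  291.7264578 ]), 'tcp_rot': array([-3.14063081e+00, -1.00685161e-04,  4.42850346e-01]), 'ft_force': array([ 0.75167941, -0.05196128,  0.34346236]), 'moment': array([-0.00725557, -0.01457735, -0.02682941]), 'opening': 0.9997717399397196} 77.60000000000001
```

View pics/a_scene.png

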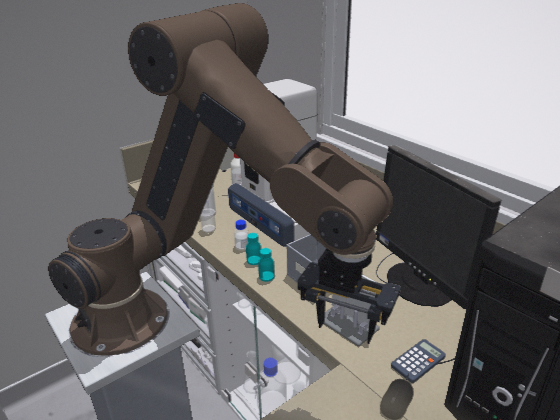

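View pics/a_top.png

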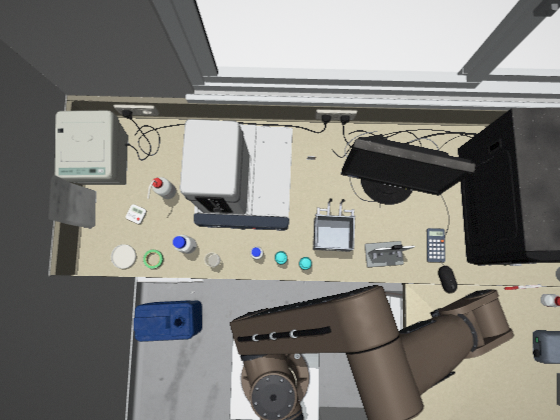

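The top view shows the box at about (333,232), the stand with the lid at (388,252) and the gel imager at (235,165). There are three candidates for the small bottle: a blue-capped white one at (257,253) and two turquoise ones at (281,258) and (306,264). The tall bottle is at (181,243), the beaker at (213,260) and the wash bottle at (160,187). The blue-capped one fits because the turquoise ones are the look-alikes. I'll enlarge that area to confirm.

```bash
python3 - <<'E'
from h import *
p=cv2.imread('pics/a_top.png')
cv2.imwrite('pics/a_c1.png',cv2.resize(p[190:280,240:440],None,fx=4,fy=4,interpolation=cv2.INTER_CUBIC))
s=cv2.imread('pics/a_scene.png')
cv2.imwrite('pics/a_c2.png',cv2.resize(s[150:350,190:400],None,fx=3,fy=3,interpolation=cv2.INTER_CUBIC)[:600])
z=np.load('pics/a_top.npz');P=pts('top',z['d'])
for u,v in[(257,253),(281,258),(306,264),(181,243),(213,260),(380,251),(400,249),(333,232),(300,270),(440,230)]:print(u,v,P[v,u].round(1))
print('---')
sub=P[195:275,310:415]
# heightmap picture
H=sub[...,2]; im=np.clip(H/200*255,0,255).astype(np.uint8)
cv2.imwrite('pics/a_h.png',cv2.resize(cv2.applyColorMap(im,cv2.COLORMAP_JET),None,fx=7,fy=7,interpolation=cv2.INTER_NEAREST))
E
```

```text
257 253 [444.4  73.7  93.2]
281 258 [428.9 -12.7  88.3]
306 264 [ 409.3 -102.4   96.5]
181 243 [469.1 333.  156.8]
213 260 [419.  244.4   3.9]
380 251 [ 461.5 -365.3  103.5]
400 249 [ 469.1 -432.3  120.9]
333 232 [ 535.8 -207.4    7.3]
300 270 [389.4 -84.8   1.2]
440 230 [ 553.1 -614.9    9. ]
---
```

View pics/a_c1.png

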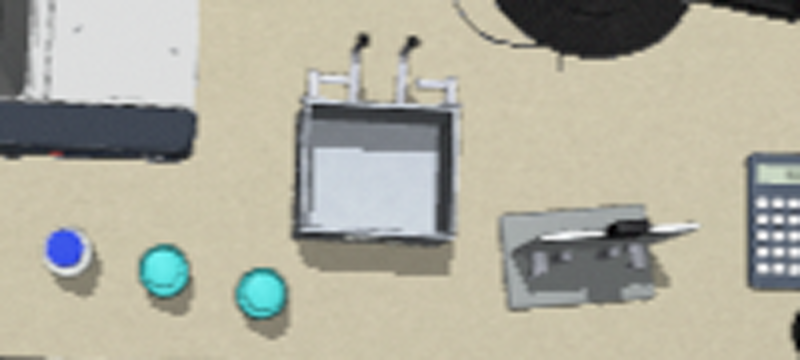

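View pics/a_c2.png

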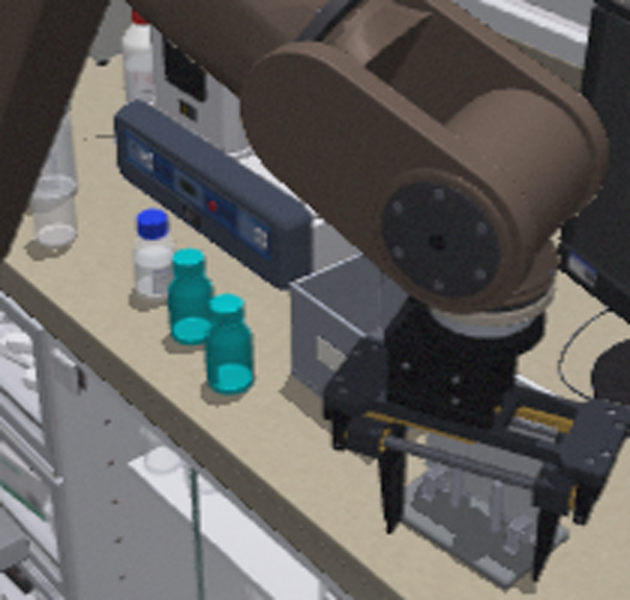

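View pics/a_h.png

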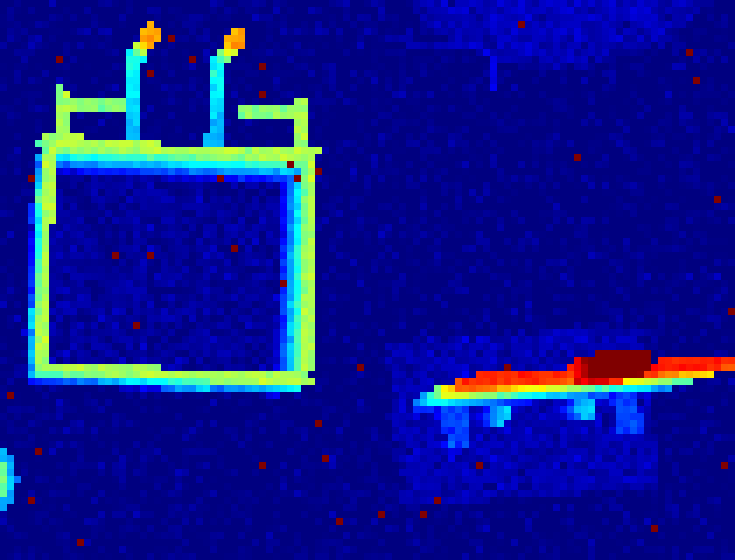

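The crops confirm the target: the bottle at (257,253) has a clear white body and a blue cap, and its top is at z≈93–97. Both turquoise ones stay put. Low blobs about 90 mm apart on the robot side of the lid plate are the knuckles, so lid +x points roughly along world +x. Next I measure the box, lid and bottle.

```bash
cat > m.py <<'E'
from h import *
import sys
tag=sys.argv[1]
z=np.load(f'pics/{tag}_top.npz');P=pts('top',z['d']);p=z['p'].astype(int)
v,u=np.mgrid[0:420,0:560]
c=env.camera_params('top');R=np.array(c['R']);C=-R.T@np.array(c['t'])
def ray(U,V,h):
    d=np.stack([(U-c['cx'])/c['fx'],(V-c['cy'])/c['fy'],np.ones_like(U,dtype=float)],-1)@R
    return C+d*((h-C[2])/d[...,2])[...,None]
def info(name,m,h):
    X=ray(u[m].astype(float),v[m].astype(float),h)[:,:2].astype(np.float32)
    r=cv2.minAreaRect(X); print(name,m.sum(),'c',np.round(r[0],1),'size',np.round(r[1],1),'ang',round(r[2],2),'mean',X.mean(0).round(1),'z',np.median(P[m][:,2]).round(1))
def roi(a,b,c_,d):return (u>=a)&(u<b)&(v>=c_)&(v<d)
Z=P[...,2]
m=roi(310,360,211,253)&(Z>98)&(Z<122)
n,l,s,_=cv2.connectedComponentsWithStats(m.astype(np.uint8),connectivity=8);k=1+s[1:,4].argmax()
info('rim',l==k,110)
Q=P[l==k]; print('rim x range',np.percentile(Q[:,0],[1,99]).round(1),'y',np.percentile(Q[:,1],[1,99]).round(1))
for nm,r in(('ballL',roi(325,336,195,207)),('ballR',roi(338,350,195,207))):
    info(nm,r&(Z>128)&(Z<155),140)
info('handle',roi(385,410,240,256)&(Z>190)&(Z<225),211)
info('handleblack',roi(385,410,240,256)&(p.sum(2)<150),211)
m=roi(365,416,240,258)&(Z>155)&(Z<180); info('platetop',m,169)
X=P[m];print(np.polyfit(X[:,1],X[:,0],1))
m=roi(245,270,240,266)&(p[...,2]>p[...,0]+80);info('cap',m,97)
m=roi(245,270,240,266)&(Z>88)&(Z<105);info('caph',m,97)
E
python3 m.py a
```

```text
rim 269 c [ 533.1 -203.7] size [137.1 143.8] ang 0.83 mean [ 532.6 -205.2] z 108.6
rim x range [465.2 602.3] y [-272.3 -132.4]
ballL 9 c [ 637.2 -184.9] size [10.8  7.1] ang 0.55 mean [ 636.6 -184.5] z 141.6
ballR 8 c [ 636.4 -227.4] size [7.3 7.1] ang 0.33 mean [ 636.  -227.9] z 143.5
handle 37 c [ 470.8 -400.7] size [10.  30.4] ang 1.38 mean [ 470.7 -401. ] z 209.7
handleblack 31 c [ 469.1 -395.6] size [13.3 33.8] ang 1.38 mean [ 468.  -396.8] z 205.6
platetop 66 c [ 470.3 -400.9] size [ 11.3 134.7] ang 4.23 mean [ 469.2 -397.5] z 167.4
[-9.91117269e-02  4.29832100e+02]
cap 64 c [447.7  77.3] size [28.6 28.7] ang 1.38 mean [449.   78.5] z 95.8
caph 65 c [447.7  77.2] size [28.6 28.7] ang 1.38 mean [448.5  77. ] z 96.0
```

```bash
cat >> m.py <<'E'
print('--- lines')
m=roi(365,416,240,258)&(Z>160)&(Z<176)
X=ray(u[m].astype(float),v[m].astype(float),169.)
print('plate slope PCA',[ (lambda w:-w[0]/w[1])(np.linalg.eigh(np.cov(X[:,:2].T))[1][:,1])])
for nm,r,h,ax in(('front',roi(318,352,244,254),110,0),('left',roi(310,322,215,248),110,1),('right',roi(345,360,215,248),110,1),('back',roi(318,352,211,219),110,0)):
    m=r&(Z>102)&(Z<118); X=ray(u[m].astype(float),v[m].astype(float),h)[:,:2]
    a,b=(1,0) if ax==0 else (0,1)
    line=cv2.fitLine(X.astype(np.float32),cv2.DIST_HUBER,0,.01,.01).ravel(); 
    yaw=np.arctan2(-line[0],line[1]) if ax==0 else np.arctan2(line[1],line[0]); yaw=(yaw+np.pi/2)%np.pi-np.pi/2
    print(nm,m.sum(),X.mean(0).round(1),'yaw',yaw.round(3),'spread',np.ptp(X[:,ax]).round(1))
# stand base
m=roi(362,408,238,275)&(Z>5)&(Z<16); info('base',m,10)
for nm,r in(('pinL',roi(319,327,208,213)),('pinR',roi(344,355,208,213))):
    m=r&(Z>92)&(Z<112); info(nm,m,104)
E
python3 m.py a | sed -n '/lines/,$p'
python3 - <<'E'
import cv2
p=cv2.imread('pics/a_top.png')
cv2.imwrite('pics/a_c3.png',cv2.resize(p[192:256,308:364],None,fx=9,fy=9,interpolation=cv2.INTER_NEAREST))
cv2.imwrite('pics/a_c4.png',cv2.resize(p[232:278,360:420],None,fx=10,fy=10,interpolation=cv2.INTER_NEAREST))
E
```

```text
--- lines
plate slope PCA [np.float64(0.09826226501150859)]
front 54 [ 468.2 -207.2] yaw -0.034 spread 6.4
left 64 [ 528.2 -137.8] yaw -0.035 spread 21.8
right 70 [ 537.6 -266.1] yaw 0.067 spread 35.9
back 71 [ 585.5 -194.9] yaw -0.032 spread 22.8
base 603 c [ 449.6 -404. ] size [135.4 170.3] ang 1.36 mean [ 451.2 -399.6] z 9.6
pinL 17 c [ 602.6 -158.3] size [11.  25.4] ang 1.4 mean [ 605.5 -157.5] z 103.4
pinR 23 c [ 604.9 -252.3] size [11.  32.7] ang 1.4 mean [ 605.  -254.1] z 105.2
```

View pics/a_c3.png

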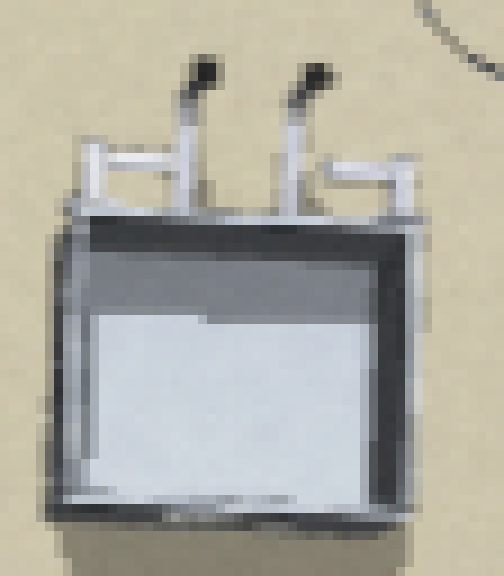

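View pics/a_c4.png

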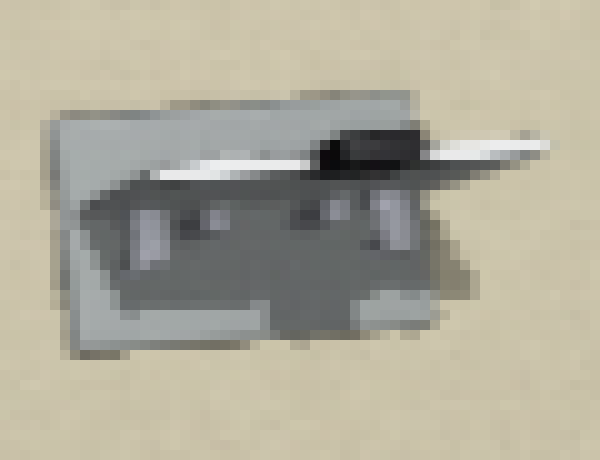

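```bash
cat > plan.py <<'E'
import sys,numpy as np
from scipy.spatial.transform import Rotation as Ro
from cell import env
def plan(x,y,z,yaw,quiet=False):
    s=env.state();R=Ro.from_euler('xyz',s['tcp_rot']).as_matrix()
    l=R.T@(np.array([x,y,z])-s['eef_pos']);dy=(yaw-s['tcp_rot'][2]+np.pi)%(2*np.pi)-np.pi
    print('t',round(s['t'],2),'pos',s['eef_pos'].round(1),'rot',s['tcp_rot'].round(4),'F',s['ft_force'].round(1),'open',round(s['opening']*95.1,1))
    print('linear',l.round(1),'turn',round(-dy,3),'rows',np.ceil(max(np.linalg.norm(l)/62.5,abs(dy)/.186)))
if __name__=='__main__': plan(*map(float,sys.argv[1:5]))
E
python3 plan.py 470.7 -400.8 350 1.666
```

```text
t 0.1 pos [ 267.8 -564.6  291.7] rot [-3.1406e+00 -1.0000e-04  4.4290e-01] F [ 0.8 -0.1  0.3] open 95.1
linear [253.5 -61.1 -58.2] turn -1.223 rows 7.0
```

play_rows(targets=[{"linear":[253.5,-61,-58],"turn":-1.223},{"linear":[253.5,-61,-58],"turn":-1.223},{"linear":[253.5,-61,-58],"turn":-1.223},{"linear":[253.5,-61,-58],"turn":-1.223},{"linear":[253.5,-61,-58],"turn":-1.223},{"linear":[253.5,-61,-58],"turn":-1.223},{"linear":[253.5,-61,-58],"turn":-1.223},{"linear":[253.5,-61,-58],"turn":-1.223},{"linear":[253.5,-61,-58],"turn":-1.223},{"linear":[253.5,-61,-58],"turn":-1.223}], hand=60)

```text
t: 1.35
eef_pos: [470.7, -401.1, 350.2]
tcp_rot: [-3.141, -0.0, 1.664]
ft_force: [0.0, -0.4, 0.3]
opening: 0.627
```

```bash
python3 plan.py 470.7 -400.8 253 1.666; python3 - <<'E'
from h import *
grab('scene','b')
E
```

```text
t 1.35 pos [ 470.7 -401.1  350.2] rot [-3.1415 -0.      1.6644] F [ 0.  -0.4  0.3] open 59.6
linear [ 0.2  0.1 97.2] turn -0.002 rows 2.0
```

View pics/b_scene.png

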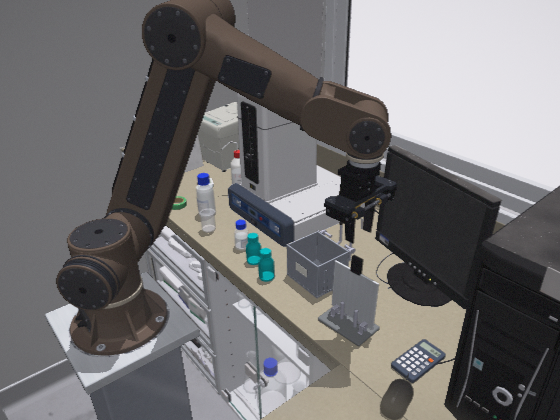

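The scene view is now clear. The handle is at (357,265), the lid and stand at (350,315), the box at (318,260), and the gripper is above the handle.

```bash
python3 - <<'E'
from h import *
s=cv2.imread('pics/b_scene.png')
cv2.imwrite('pics/b_c.png',cv2.resize(s[205:345,280:395],None,fx=6,fy=6,interpolation=cv2.INTER_CUBIC)[:, :][0:600])
z=np.load('pics/b_scene.npz');P=pts('scene',z['d']);p=z['p'].astype(int)
v,u=np.mgrid[0:420,0:560]
m=(u>348)&(u<366)&(v>253)&(v<280)&(p.sum(2)<170)
print('handle px',m.sum(),u[m].mean(),v[m].mean(),np.median(P[m],0).round(1),P[m].min(0).round(),P[m].max(0).round())
E
```

```text
handle px 179 356.1340782122905 264.75977653631287 [ 465.7 -406.8  194.3] [ -258. -1043.   169.] [ 476. -389.  900.]
```

View pics/b_c.png

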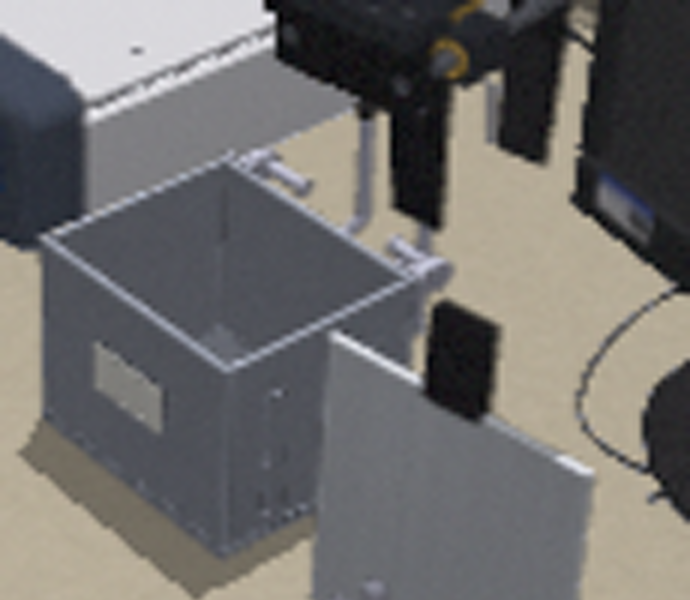

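play_rows(targets=[{"linear":[0,0,50],"turn":0},{"linear":[0,0,80],"turn":0},{"linear":[0,0,96],"turn":0},{"linear":[0,0,96],"turn":0},{"linear":[0,0,96],"turn":0}])

```text
t: 2.02
eef_pos: [471.1, -401.3, 255.5]
tcp_rot: [3.14, 0.001, 1.666]
ft_force: [0.2, -0.1, -0.8]
opening: 0.629
```

play_rows(targets=[{"linear":[0,0,0],"turn":0},{"linear":[0,0,0],"turn":0},{"linear":[0,0,0],"turn":0},{"linear":[0,0,0],"turn":0},{"linear":[0,0,0],"turn":0}], hand=0)

```text
t: 2.65
eef_pos: [470.7, -401.0, 254.2]
tcp_rot: [3.142, 0.0, 1.666]
ft_force: [-0.4, -0.9, 0.0]
opening: 0.163
```

play_rows(targets=[{"linear":[0,0,0],"turn":0},{"linear":[0,0,0],"turn":0},{"linear":[0,0,0],"turn":0},{"linear":[0,0,-20],"turn":0},{"linear":[0,0,-50],"turn":0},{"linear":[0,0,-90],"turn":0},{"linear":[0,0,-130],"turn":0},{"linear":[0,0,-145],"turn":0},{"linear":[0,0,-145],"turn":0},{"linear":[0,0,-145],"turn":0}])

```text
t: 3.9
eef_pos: [470.7, -400.8, 397.4]
tcp_rot: [-3.14, -0.002, 1.666]
ft_force: [0.1, 0.3, -2.1]
opening: 0.125
```

```bash
python3 plan.py 470.7 -400.8 400 1.666; python3 - <<'E'
from h import *
p,d=grab('top','c');q,e=grab('scene','c')
a=cv2.resize(q[190:330,280:400],None,fx=4,fy=4);b=cv2.resize(p[190:330,300:420],None,fx=4,fy=4)
cv2.imwrite('pics/c_2.png',np.hstack([a,b])[...,::-1][:600])
E
```

```text
t 3.9 pos [ 470.7 -400.8  397.4] rot [-3.1402e+00 -2.1000e-03  1.6658e+00] F [ 0.1  0.3 -2.1] open 11.9
linear [-0.   0.  -2.6] turn -0.0 rows 1.0
```

View pics/c_2.png

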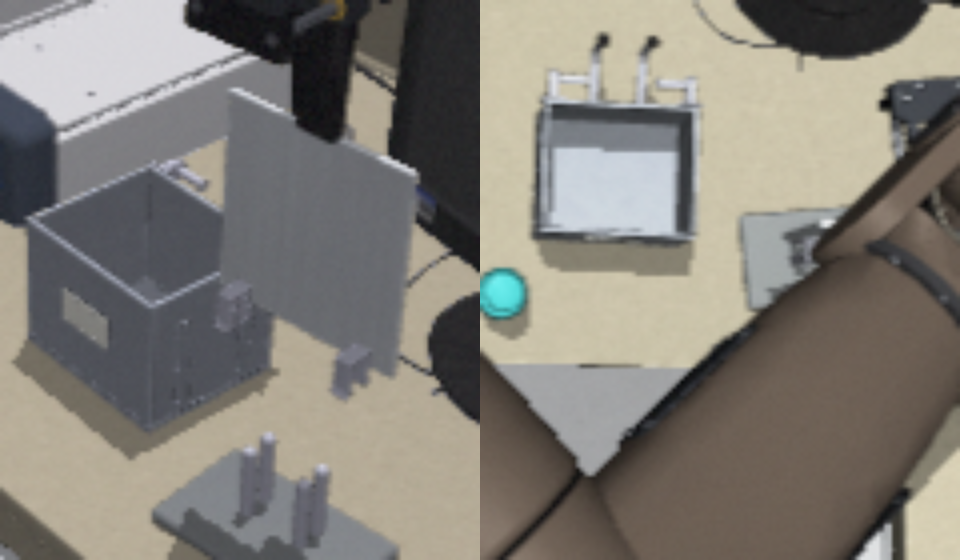

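The lid is held (opening 11.9 mm, −2.1 N). The left half shows both knuckles hanging free on the robot side. I'll locate the pins in both views.

```bash
python3 - <<'E'
from h import *
s=cv2.imread('pics/b_scene.png'); t=cv2.imread('pics/c_top.png')
cv2.imwrite('pics/c_p1.png',cv2.resize(s[222:256,312:362],None,fx=16,fy=16,interpolation=cv2.INTER_CUBIC))
cv2.imwrite('pics/c_p2.png',cv2.resize(t[196:222,314:362],None,fx=16,fy=16,interpolation=cv2.INTER_CUBIC))
E
```

```text
(no output)
```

View pics/c_p1.png

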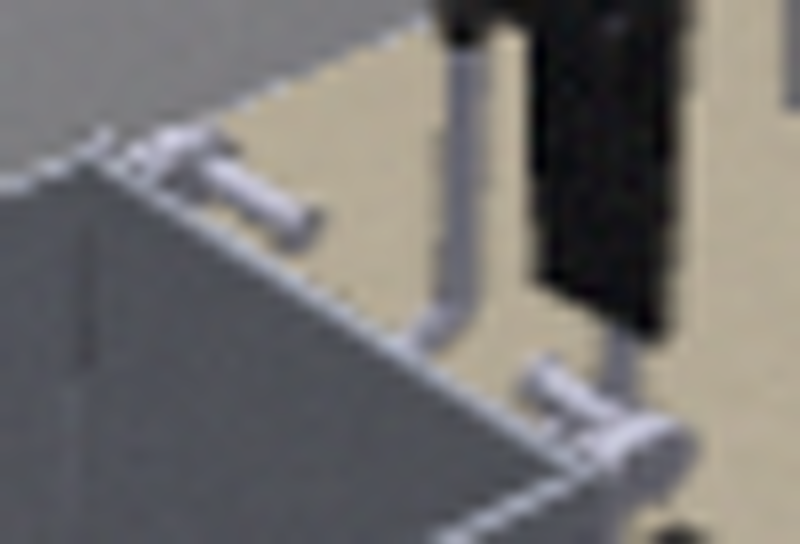

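View pics/c_p2.png

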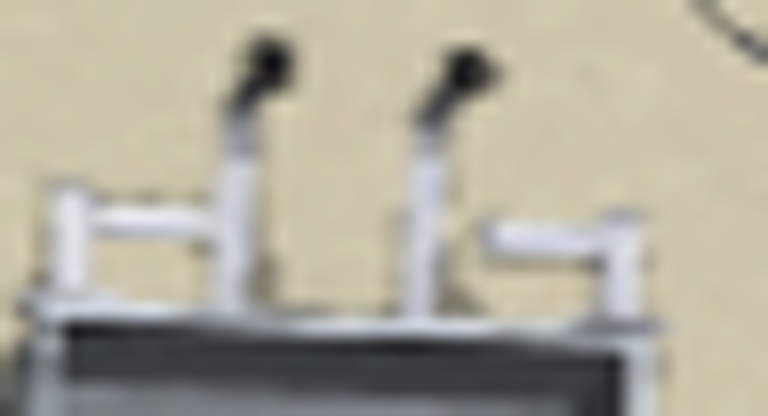

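```bash
cat > ray.py <<'E'
from h import *
def ray(n,U,V,h):
    c=env.camera_params(n);R=np.array(c['R']);C=-R.T@np.array(c['t'])
    d=np.array([(U-c['cx'])/c['fx'],(V-c['cy'])/c['fy'],1.])@R
    return C+d*((h-C[2])/d[2])
def proj(n,X):
    c=env.camera_params(n);x=np.array(c['R'])@np.array(X,float)+np.array(c['t'])
    return np.array([c['fx']*x[0]/x[2]+c['cx'],c['fy']*x[1]/x[2]+c['cy']])
E
python3 - <<'E'
from ray import *
for nm,n,U,V,h in[('pinL','top',322.9,209.2,100),('pinR','top',347.6,210.5,100),('bracketmid','top',335.2,209.9,100),('ballL','top',330.4,199.5,140),('ballR','top',342.8,200.03,140),
 ('pinL','scene',327.4,233.7,100),('pinR','scene',347.5,246.4,100),('c_fl','scene',287,245,110),('c_fr','scene',317.9,266.8,110),('c_br','scene',349.2,251.7,110),('c_bl','scene',318.1,230.6,110)]:
    print(nm,n,ray(n,U,V,h).round(1))
E
```

```text
pinL top [ 608. -160.  100.]
pinR top [ 605.4 -249.6  100. ]
bracketmid top [ 606.5 -204.6  100. ]
ballL top [ 637.1 -182.8  140. ]
ballR top [ 636.3 -226.7  140. ]
pinL scene [ 611.  -154.6  100. ]
pinR scene [ 609.1 -242.2  100. ]
c_fl scene [ 469.  -134.3  110. ]
c_fr scene [ 467.  -269.7  110. ]
c_br scene [ 582.9 -274.1  110. ]
c_bl scene [ 590.5 -134.8  110. ]
```

```bash
python3 - <<'E'
from h import *
z=np.load('pics/a_top.npz');P=pts('top',z['d'])
M=P[130:215,335:480].reshape(-1,3);M=M[(M[:,2]>180)&(M[:,2]<700)]
for a,b in((180,250),(250,320),(320,400),(400,500)):
    Q=M[(M[:,2]>a)&(M[:,2]<b)]
    if len(Q):
        Q=Q[Q[:,1].argsort()[::-1]];print(a,b,len(Q),'left end',np.median(Q[:15],0).round(),'minx',np.percentile(Q[:,0],1).round(), 'max z',Q[:,2].max().round())
E
python3 plan.py 620 -205.4 410 1.543
```

```text
180 250 851 left end [ 756. -231.  207.] minx 685.0 max z 250.0
250 320 1026 left end [ 763. -231.  279.] minx 689.0 max z 320.0
320 400 1953 left end [ 766. -232.  347.] minx 694.0 max z 376.0
t 4.0 pos [ 470.7 -400.9  397.6] rot [-3.1402e+00 -1.9000e-03  1.6658e+00] F [-0.4 -0.3 -2.1] open 11.7
linear [180.5 167.2 -12.3] turn 0.123 rows 4.0
```

play_rows(targets=[{"linear":[20,18,-12],"turn":0.03},{"linear":[60,55,-12],"turn":0.06},{"linear":[100,92,-12],"turn":0.09},{"linear":[140,129,-12],"turn":0.123},{"linear":[170,157,-12],"turn":0.123},{"linear":[180.5,167,-12],"turn":0.123},{"linear":[180.5,167,-12],"turn":0.123},{"linear":[180.5,167,-12],"turn":0.123},{"linear":[180.5,167,-12],"turn":0.123}])

```text
t: 5.12
eef_pos: [619.3, -206.6, 411.3]
tcp_rot: [3.142, 0.0, 1.541]
ft_force: [-0.0, -0.6, -3.4]
opening: 0.124
```

```bash
python3 plan.py 620 -205.4 352 1.543; python3 - <<'E'
from h import *
p,d=grab('top','d');q,e=grab('scene','d')
a=cv2.resize(q[130:290,260:390],None,fx=3.7,fy=3.7,interpolation=cv2.INTER_CUBIC);b=cv2.resize(p[150:310,290:370],None,fx=3.7,fy=3.7,interpolation=cv2.INTER_CUBIC)
cv2.imwrite('pics/d_2.png',np.hstack([a,b])[...,::-1])
E
```

```text
t 5.12 pos [ 619.3 -206.6  411.3] rot [3.1416e+00 2.0000e-04 1.5413e+00] F [-0.  -0.6 -3.4] open 11.8
linear [ 1.2  0.7 59.3] turn -0.002 rows 1.0
```

View pics/d_2.png

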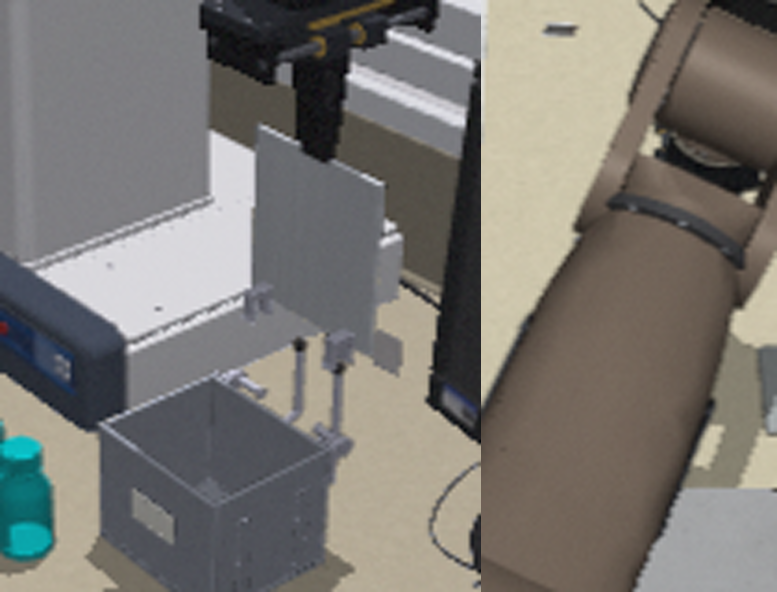

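play_rows(targets=[{"linear":[1,0.7,20],"turn":-0.002},{"linear":[1,0.7,40],"turn":-0.002},{"linear":[1,0.7,51],"turn":-0.002},{"linear":[1,0.7,51],"turn":-0.002},{"linear":[1,0.7,51],"turn":-0.002},{"linear":[1,0.7,51],"turn":-0.002}])

```text
t: 5.98
eef_pos: [620.7, -204.6, 361.0]
tcp_rot: [3.141, 0.001, 1.545]
ft_force: [-0.3, 0.6, -1.8]
opening: 0.127
```

```bash
python3 plan.py 620 -205.4 352 1.543; python3 - <<'E'
from ray import *
q,e=grab('scene','e')
cv2.imwrite('pics/e.png',cv2.resize(q[195:260,305:365],None,fx=9,fy=9,interpolation=cv2.INTER_CUBIC)[...,::-1])
s=env.state();x,y,z=s['eef_pos'];a=s['tcp_rot'][2]-np.pi/2
ca,sa=np.cos(a),np.sin(a);o=np.array([x,y,z-64.2-180])
W=lambda p:o+np.array([ca*p[0]-sa*p[1],sa*p[0]+ca*p[1],p[2]])
for nm,p in(('kL',(-13,46,15)),('kR',(-13,-46,15)),('kR right-low-front',(-13-9,-52,0)),('plate bl',(-3,68,13)),('plate br',(-3,-68,13)),('plate tr',(-3,-68,159))):
    print(nm,W(p).round(1),((proj('scene',W(p))-[305,195]+.5)*9).round(1))
b=-.028;B=lambda p:np.array([607-80*np.cos(b),-205+80*.028,0])+np.array([np.cos(b)*p[0]-np.sin(b)*p[1],np.sin(b)*p[0]+np.cos(b)*p[1],p[2]])
for nm,p in(('pinL in',(80,34,100)),('pinR in',(80,-34,100)),('pinR out',(80,-66,100)),('rim br',(60,-70,110)),('rim fr',(-60,-70,110))):print(nm,B(p).round(1),((proj('scene',B(p))-[305,195]+.5)*9).round(1))
E
```

```text
t 5.97 pos [ 620.7 -204.6  361. ] rot [3.1405e+00 5.0000e-04 1.5448e+00] F [-0.3  0.6 -1.8] open 12.1
linear [-0.9 -0.7  9. ] turn 0.002 rows 1.0
kL [ 608.9 -158.2  131.7] [211.6 279.8]
kR [ 606.5 -250.1  131.7] [404.2 398.7]
kR right-low-front [ 597.3 -255.9  116.7] [394.4 455.8]
plate bl [ 619.4 -136.4  129.7] [190.1 248.3]
plate br [ 615.9 -272.4  129.7] [475.2 423.1]
plate tr [ 615.9 -272.4  275.7] [505.2  18.6]
pinL in [ 608. -171.  100.] [233.  376.4]
pinR in [ 606. -239.  100.] [373.4 466.2]
pinR out [ 605.2 -271.   100. ] [442.8 510.6]
rim br [ 585.  -274.4  110. ] [407.9 512.8]
rim fr [ 465.1 -271.1  110. ] [118.9 655.1]
```

View pics/e.png

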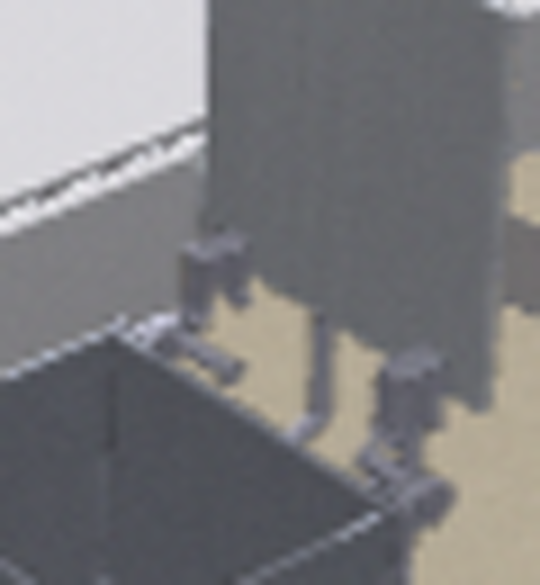

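```bash
python3 - <<'E'
from h import *
q=np.load('pics/e_scene.npz')['p']
g=cv2.resize(q[216:254,320:358],None,fx=15,fy=15,interpolation=cv2.INTER_CUBIC).astype(float)
g=np.clip((g-50)*1.7,0,255).astype(np.uint8)
cv2.imwrite('pics/e2.png',g[...,::-1])
E
```

```text
(no output)
```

View pics/e2.png

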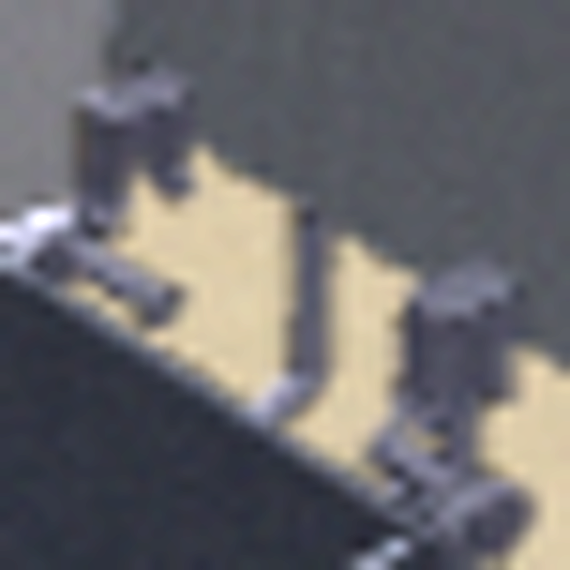

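```bash
python3 - <<'E'
from ray import *
U=lambda a,b:(320+(a+.5)/15-.5,216+(b+.5)/15-.5)
s=env.state();h=s['eef_pos'][2]-64.2-180
for nm,a,b,z in(('kL mouth mid -y face',143,203,h),('kL frontleg bottom',110,225,h),('kL rear leg',175,192,h),('pinL axis',110,270,100),('pinL head end',165,300,100),('pinR head',385,445,100),('pinR axis',425,470,100),('bossR face',500,520,100),('plate br',545,365,h+13),('kL top front-left corner',78,95,h+31)):
    print(nm,ray('scene',*U(a,b),z).round(1))
print(h)
E
```

```text
kL mouth mid -y face [ 614.5 -157.5  116.7]
kL frontleg bottom [ 603.8 -159.2  116.7]
kL rear leg [ 622.3 -158.6  116.7]
pinL axis [ 610.4 -152.9  100. ]
pinL head end [ 611.3 -168.1  100. ]
pinR head [ 608.3 -233.5  100. ]
pinR axis [ 608.2 -244.6  100. ]
bossR face [ 607.1 -265.8  100. ]
plate br [ 618.9 -263.9  129.7]
kL top front-left corner [ 597.8 -155.   147.7]
116.68946043155029
```

The knuckle slots sit about 17 mm above the pins. The scene view shows a common bias for lid and pins, and relative to each other they agree within about 2 mm, with the lid slightly towards +x. I'll shift about 1 mm forward and lower slowly, watching the force.

play_rows(targets=[{"linear":[-0.8,-1.2,0],"turn":0},{"linear":[-0.8,-1.2,4],"turn":0},{"linear":[-0.8,-1.2,8],"turn":0},{"linear":[-0.8,-1.2,11],"turn":0},{"linear":[-0.8,-1.2,14],"turn":0},{"linear":[-0.8,-1.2,16],"turn":0},{"linear":[-0.8,-1.2,16],"turn":0}])

```text
t: 6.9
eef_pos: [619.4, -205.2, 344.1]
tcp_rot: [-3.141, -0.0, 1.545]
ft_force: [-0.7, 0.2, -2.0]
opening: 0.121
```

play_rows(targets=[{"linear":[0,0,2],"turn":0},{"linear":[0,0,4],"turn":0},{"linear":[0,0,6],"turn":0},{"linear":[0,0,8],"turn":0},{"linear":[0,0,8],"turn":0}])

```text
t: 7.52
eef_pos: [619.3, -205.2, 336.0]
tcp_rot: [-3.141, -0.0, 1.545]
ft_force: [-0.0, -0.1, -2.9]
opening: 0.126
```

```bash
python3 - <<'E'
from h import *
grab('scene','f')
q=np.load('pics/f_scene.npz')['p']
g=cv2.resize(q[216:254,320:358],None,fx=15,fy=15,interpolation=cv2.INTER_CUBIC).astype(float)
g=np.clip((g-50)*1.7,0,255).astype(np.uint8)
cv2.imwrite('pics/f2.png',g[...,::-1])
E
```

```text
(no output)
```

View pics/f2.png

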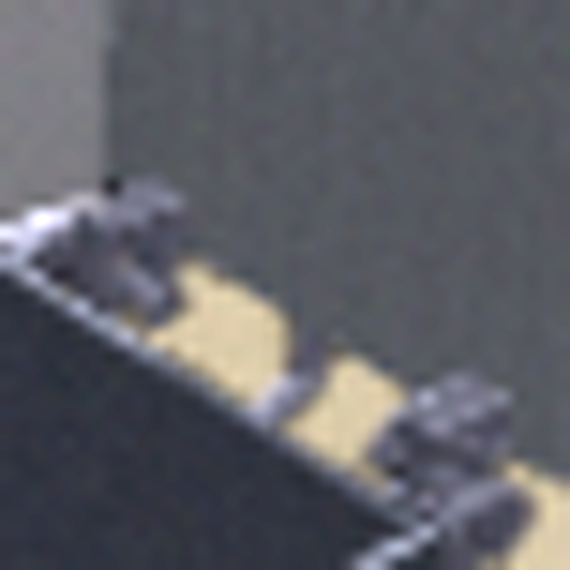

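Both knuckles are over the pins with no contact force. I'll continue down to the seat.

play_rows(targets=[{"linear":[0,0,2],"turn":0},{"linear":[0,0,4],"turn":0},{"linear":[0,0,6],"turn":0},{"linear":[0,0,7],"turn":0},{"linear":[0,0,7],"turn":0}])

```text
t: 8.2
eef_pos: [619.4, -205.2, 329.3]
tcp_rot: [3.142, 0.0, 1.545]
ft_force: [-1.0, -0.1, -2.0]
opening: 0.128
```

play_rows(targets=[{"linear":[0,0,1],"turn":0},{"linear":[0,0,2],"turn":0},{"linear":[0,0,2],"turn":0}])

```text
t: 8.57
eef_pos: [619.4, -205.3, 329.0]
tcp_rot: [3.14, 0.001, 1.545]
ft_force: [-1.6, 1.3, 9.7]
opening: 0.127
```

Seated: contact force is about +12 N at TCP z=329, which matches the predicted 329.2. Now I open and let the lid lean back, following with the hand.

play_rows(targets=[{"linear":[0,0,-1.5],"turn":0},{"linear":[0,0,-1.5],"turn":0},{"linear":[0,3,-1.5],"turn":0},{"linear":[0,7,-1.5],"turn":0},{"linear":[0,12,-1.5],"turn":0},{"linear":[0,17,-1.5],"turn":0},{"linear":[0,22,-1.5],"turn":0},{"linear":[0,28,-1.5],"turn":0},{"linear":[0,34,-1.5],"turn":0},{"linear":[0,34,-1.5],"turn":0}], hand=60)

```text
t: 9.82
eef_pos: [653.7, -206.1, 328.6]
tcp_rot: [-3.142, 0.0, 1.545]
ft_force: [-0.1, -0.5, -0.6]
opening: 0.63
```

```bash
cat > two.py <<'E'
from h import *
import sys
tag,a,b,c,d,f=sys.argv[1],*map(float,sys.argv[2:])
q,e=grab('scene',tag);a,b,c,d=map(int,(a,b,c,d))
cv2.imwrite(f'pics/{tag}_v.png',cv2.resize(q[b:d,a:c],None,fx=f,fy=f,interpolation=cv2.INTER_CUBIC)[...,::-1])
E
python3 two.py g 290 130 390 270 4
```

```text
(no output)
```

View pics/g_v.png

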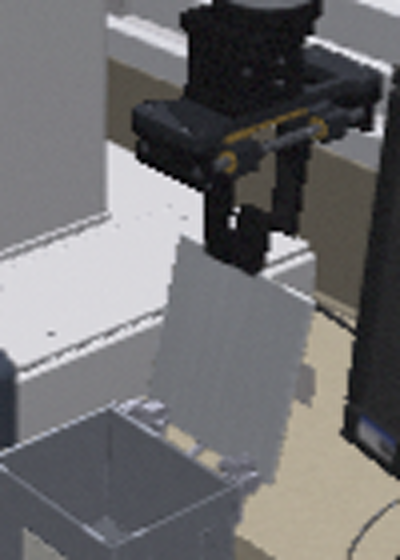

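The lid hangs open, leaning back, with its handle clear between the open fingers. I raise the hand and go to the bottle.

play_rows(targets=[{"linear":[0,0,-20],"turn":0},{"linear":[0,0,-50],"turn":0},{"linear":[0,0,-90],"turn":0},{"linear":[0,0,-100],"turn":0},{"linear":[0,0,-100],"turn":0}])

```text
t: 10.5
eef_pos: [653.2, -206.1, 428.6]
tcp_rot: [3.141, 0.0, 1.545]
ft_force: [-0.4, 0.2, -1.3]
opening: 0.633
```

```bash
python3 plan.py 447.7 77.3 230 0.0;python3 two.py hh 290 130 390 270 4
```

```text
t 10.5 pos [ 653.2 -206.1  428.6] rot [3.1413e+00 2.0000e-04 1.5448e+00] F [-0.4  0.2 -1.3] open 60.2
linear [ 278.  -212.8  198.5] turn 1.545 rows 9.0
```

View pics/hh_v.png

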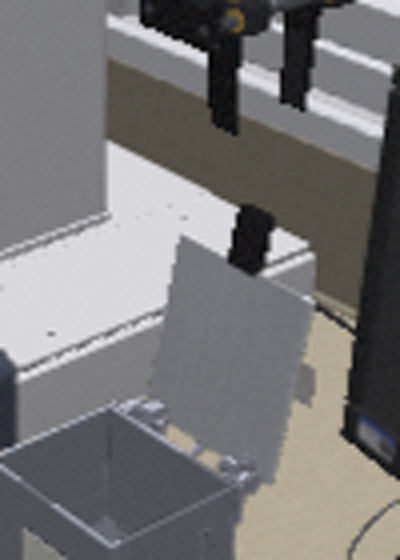

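play_rows(targets=[{"linear":[20,-50,0],"turn":0.15},{"linear":[50,-100,0],"turn":0.32},{"linear":[100,-140,0],"turn":0.5},{"linear":[150,-170,0],"turn":0.68},{"linear":[200,-190,0],"turn":0.86},{"linear":[250,-205,20],"turn":1.04},{"linear":[278,-213,60],"turn":1.22},{"linear":[278,-213,110],"turn":1.4},{"linear":[278,-213,160],"turn":1.545},{"linear":[278,-213,198],"turn":1.545},{"linear":[278,-213,198],"turn":1.545},{"linear":[278,-213,198],"turn":1.545}], hand=72)

```text
t: 12.05
eef_pos: [447.9, 77.3, 231.4]
tcp_rot: [3.142, -0.0, -0.0]
ft_force: [-0.4, 0.3, 0.2]
opening: 0.755
```

```bash
python3 plan.py 447.7 77.3 114 0.0;python3 two.py i 180 130 350 290 4; python3 - <<'E'
from ray import *
z=np.load('pics/i_scene.npz');p=z['p'].astype(int);P=pts('scene',z['d'])
m=(p[...,2]>p[...,0]+80)&(p[...,2]>110);n,l,s,c=cv2.connectedComponentsWithStats(m.astype(np.uint8))
for k in range(1,n):
    if s[k,4]>15:print(c[k].round(1),s[k],np.median(P[l==k],0).round(1),ray('scene',*c[k],88).round(1))
E
```

```text
t 12.05 pos [447.9  77.3 231.4] rot [ 3.1415e+00 -2.0000e-04 -0.0000e+00] F [-0.4  0.3  0.2] open 71.8
linear [ -0.2  -0.  117.4] turn -0.0 rows 2.0
[202.9 178.3] [197 173  13  12 119] [467.  331.2 153.7] [528.2 446.5  88. ]
[240.1 223.9] [236 220  10  10  77] [443.2  71.6  97.2] [449.7  80.7  88. ]
[252.1 235.4] [248 233   9   6  41] [430.6 -12.9  98.2] [439.7   0.9  88. ]
[253.4 246.7] [249 244   9   6  36] [423.6 -25.7  66.4] [407.  -51.5  88. ]
[264.7 251. ] [259 248  12   7  63] [ 411.  -104.1   98. ] [419.5 -91.1  88. ]
[253.8 259.1] [247 255  15   9  94] [417.6 -30.5  24.7] [ 371.3 -103.5   88. ]
[266.1 262.4] [262 258   9   8  44] [ 405.5 -114.5   66.4] [ 388.7 -138.6   88. ]
[267.1 275. ] [261 271  13   9  96] [ 402.2 -121.7   24.6] [ 355.9 -186.9   88. ]
[269.9 362.6] [264 358  13  10 107] [ 492.7    7.2 -509.1] [ 174.6 -437.1   88. ]
```

View pics/i_v.png

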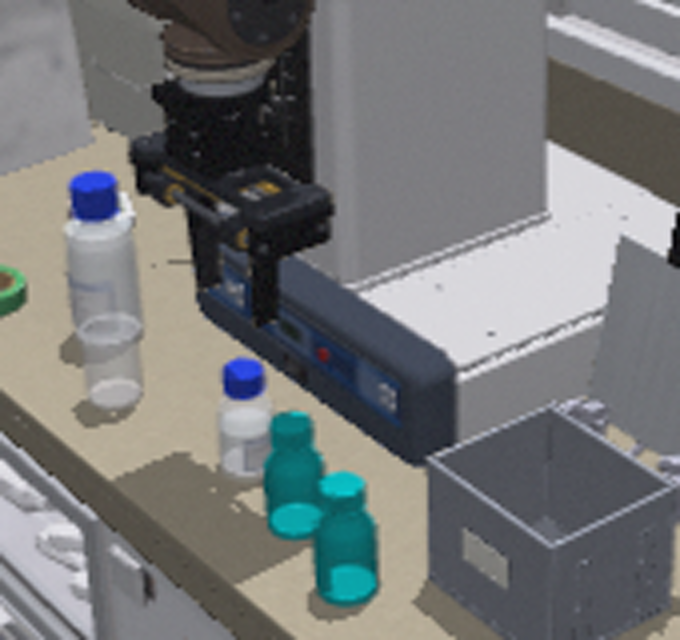

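Bottle (243,378 in the crop; blue cap, clear body) is below the gripper. Ray estimates from the two views agree to about 3 mm.

play_rows(targets=[{"linear":[0,0,50],"turn":0},{"linear":[0,0,90],"turn":0},{"linear":[0,0,116],"turn":0},{"linear":[0,0,116],"turn":0},{"linear":[0,0,116],"turn":0}])

```text
t: 12.72
eef_pos: [448.3, 77.3, 116.1]
tcp_rot: [3.142, -0.002, -0.0]
ft_force: [-0.2, 0.5, -0.2]
opening: 0.754
```

play_rows(targets=[{"linear":[0,0,0],"turn":0},{"linear":[0,0,0],"turn":0},{"linear":[0,0,0],"turn":0},{"linear":[0,0,0],"turn":0},{"linear":[0,0,0],"turn":0},{"linear":[0,0,0],"turn":0}], hand=30)

```text
t: 13.48
eef_pos: [447.8, 77.4, 115.1]
tcp_rot: [3.142, -0.001, -0.0]
ft_force: [0.6, 2.4, 7.1]
opening: 0.486
```

play_rows(targets=[{"linear":[0,0,-5],"turn":0},{"linear":[0,0,-20],"turn":0},{"linear":[0,0,-50],"turn":0},{"linear":[0,0,-100],"turn":0},{"linear":[0,0,-130],"turn":0},{"linear":[0,0,-140],"turn":0},{"linear":[0,0,-140],"turn":0}])

```text
t: 14.35
eef_pos: [447.5, 77.3, 254.5]
tcp_rot: [3.141, -0.0, -0.0]
ft_force: [-0.1, 0.5, -2.8]
opening: 0.488
```

```bash
python3 two.py j 180 130 350 290 4;python3 plan.py 524 -203 255 -0.03
```

```text
t 14.4 pos [447.3  77.3 253.8] rot [ 3.1415e+00  1.2000e-03 -2.0000e-04] F [ 0.4  0.5 -2.4] open 46.6
linear [ 76.8 280.2  -1.2] turn 0.03 rows 5.0
```

View pics/j_v.png

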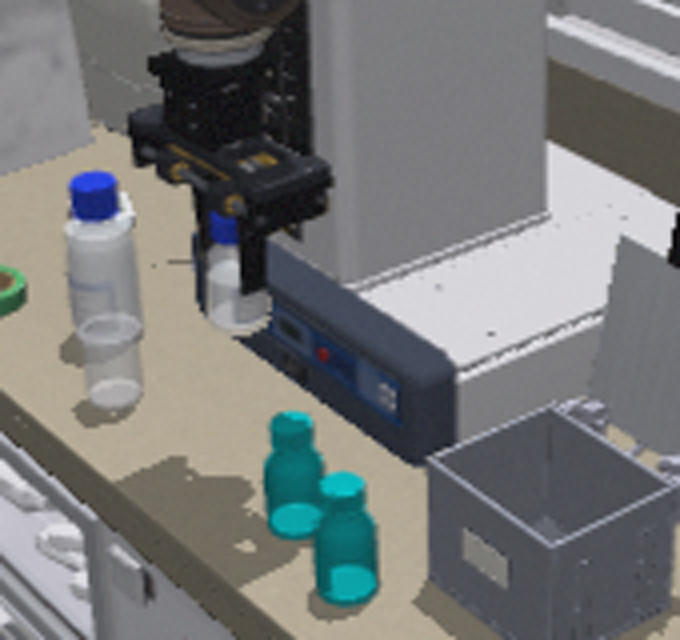

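play_rows(targets=[{"linear":[8,30,-1],"turn":0.01},{"linear":[21,80,-1],"turn":0.02},{"linear":[35,130,-1],"turn":0.03},{"linear":[49,180,-1],"turn":0.03},{"linear":[63,230,-1],"turn":0.03},{"linear":[73,265,-1],"turn":0.03},{"linear":[77,280,-1],"turn":0.03},{"linear":[77,280,-1],"turn":0.03},{"linear":[77,280,20],"turn":0.03},{"linear":[77,280,60],"turn":0.03},{"linear":[77,280,100],"turn":0.03},{"linear":[77,280,120],"turn":0.03},{"linear":[77,280,125],"turn":0.03},{"linear":[77,280,125],"turn":0.03}])

```text
t: 16.15
eef_pos: [524.7, -202.0, 130.1]
tcp_rot: [3.142, 0.0, -0.029]
ft_force: [0.3, -0.5, -1.1]
opening: 0.488
```

```bash
python3 two.py k 260 130 390 290 3.7;python3 plan.py 524 -203 120 -0.03
```

```text
t 16.2 pos [ 524.8 -202.3  130.5] rot [ 3.1412e+00 -8.0000e-04 -2.9600e-02] F [ 0.5 -0.7 -0.8] open 46.4
linear [-0.8  0.8 10.5] turn 0.0 rows 1.0
```

View pics/k_v.png

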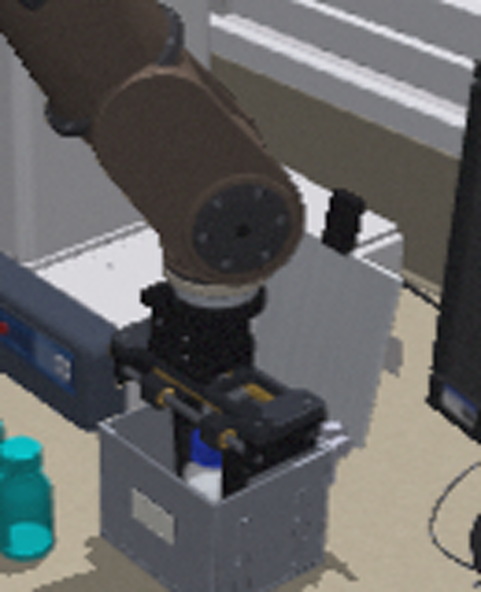

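The bottle is between the box walls and the lid is still open behind the wrist. Lowering to the floor.

play_rows(targets=[{"linear":[0,0,4],"turn":0},{"linear":[0,0,8],"turn":0},{"linear":[0,0,10],"turn":0},{"linear":[0,0,10.5],"turn":0},{"linear":[0,0,10.5],"turn":0}])

```text
t: 16.82
eef_pos: [524.6, -202.7, 120.2]
tcp_rot: [3.141, -0.001, -0.03]
ft_force: [-2.7, 1.3, 9.9]
opening: 0.487
```

play_rows(targets=[{"linear":[0,0,-0.5],"turn":0},{"linear":[0,0,-0.5],"turn":0},{"linear":[0,0,-0.5],"turn":0},{"linear":[0,0,-0.5],"turn":0},{"linear":[0,0,-0.5],"turn":0},{"linear":[0,0,-15],"turn":0},{"linear":[0,0,-50],"turn":0},{"linear":[0,0,-100],"turn":0},{"linear":[0,0,-160],"turn":0},{"linear":[0,0,-220],"turn":0},{"linear":[0,0,-270],"turn":0},{"linear":[0,0,-270],"turn":0},{"linear":[0,0,-270],"turn":0}], hand=72)

```text
t: 18.45
eef_pos: [524.1, -202.4, 389.1]
tcp_rot: [-3.141, 0.0, -0.03]
ft_force: [-0.3, 0.5, -1.2]
opening: 0.759
```

```bash
python3 two.py l 260 130 390 290 3.7;python3 plan.py 655 -207 400 -0.03; python3 - <<'E'
from ray import *
z=np.load('pics/l_scene.npz');p=z['p'].astype(int);P=pts('scene',z['d'])
v,u=np.mgrid[0:420,0:560]
m=(p.sum(2)<160)&(u>340)&(u<365)&(v>175)&(v<205)
n,l,s,c=cv2.connectedComponentsWithStats(m.astype(np.uint8))
for k in range(1,n):
    if s[k,4]>30:print('dark',c[k].round(1),s[k],np.median(P[l==k],0).round(1))
m=(p[...,2]>p[...,0]+80)&(p[...,2]>110)&(u>285)&(u<350)
n,l,s,c=cv2.connectedComponentsWithStats(m.astype(np.uint8))
for k in range(1,n):
    if s[k,4]>15:print('blue',c[k].round(1),s[k],np.median(P[l==k],0).round(1))
E
```

```text
t 18.5 pos [ 524.1 -202.5  388.4] rot [-3.1409e+00  1.5000e-03 -3.0200e-02] F [-0.3 -0.3  0.1] open 72.2
linear [130.9   0.6 -11.8] turn -0.0 rows 3.0
dark [352.3 189.1] [347 181  12  18 140] [ 646.6 -212.4  264.6]
blue [317.2 252.7] [312 247  12  12 118] [ 519.5 -209.2  100.9]
```

View pics/l_v.png

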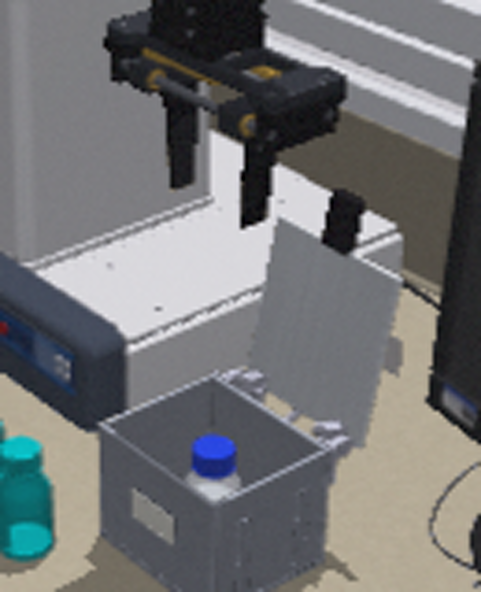

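The bottle stands upright in the box (cap centre at about (317,253), z≈101, expected 102) and the lid still leans open. For closing I will grip the handle across its 30 mm width (jaws along y), so it can pivot between the pads, and follow the arc about the pins.

```bash
python3 plan.py 658 -206.6 400 -0.028; python3 plan.py 658 -206.6 322 -0.028
```

```text
t 18.5 pos [ 524.1 -202.5  388.4] rot [-3.1409e+00  1.5000e-03 -3.0200e-02] F [-0.3 -0.3  0.1] open 72.2
linear [ 1.339e+02  1.000e-01 -1.180e+01] turn -0.002 rows 3.0
t 18.5 pos [ 524.1 -202.5  388.4] rot [-3.1409e+00  1.5000e-03 -3.0200e-02] F [-0.3 -0.3  0.1] open 72.2
linear [1.34e+02 1.00e-01 6.62e+01] turn -0.002 rows 3.0
```

play_rows(targets=[{"linear":[30,0,-10],"turn":0},{"linear":[80,0,-10],"turn":0},{"linear":[120,0,-10],"turn":0},{"linear":[134,0,-10],"turn":0},{"linear":[134,0,10],"turn":0},{"linear":[134,0,40],"turn":0},{"linear":[134,0,60],"turn":0},{"linear":[134,0,67],"turn":0},{"linear":[134,0,67],"turn":0},{"linear":[134,0,67],"turn":0}])

```text
t: 19.75
eef_pos: [658.7, -206.8, 323.0]
tcp_rot: [3.141, -0.001, -0.03]
ft_force: [-0.9, 0.3, 0.2]
opening: 0.757
```

```bash
python3 two.py n 300 120 390 270 4;python3 plan.py 658 -206.6 322 -0.028
```

```text
t 19.8 pos [ 658.7 -206.8  323.1] rot [ 3.1411e+00 -1.1000e-03 -3.0100e-02] F [0.  0.2 0.4] open 72.1
linear [-0.7 -0.2  1.1] turn -0.002 rows 1.0
```

View pics/n_v.png

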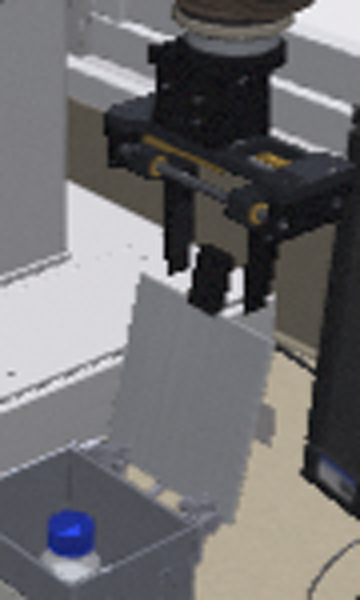

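The handle is centred between the two fingers. Closing.

play_rows(targets=[{"linear":[0,0,1],"turn":0},{"linear":[0,0,1],"turn":0},{"linear":[0,0,1],"turn":0},{"linear":[0,0,1],"turn":0},{"linear":[0,0,1],"turn":0},{"linear":[0,0,1],"turn":0},{"linear":[0,0,1],"turn":0},{"linear":[0,0,1],"turn":0}], hand=24)

```text
t: 20.8
eef_pos: [658.5, -206.8, 321.2]
tcp_rot: [3.141, 0.0, -0.03]
ft_force: [0.4, -1.2, -0.6]
opening: 0.317
```

```bash
cat > arc.py <<'E'
import numpy as np
C=np.array([606.7,100.]);r=170
G=lambda t:C+13*np.array([np.cos(t),np.sin(t)])+r*np.array([-np.sin(t),np.cos(t)])
g0=G(-.23);print(g0)
for t in list(np.arange(-.15,1.56,.1))+[np.pi/2]:
    d=G(t)-g0;print(round(t,2),'tool x %.1f  tool z %.1f'%(d[0],-d[1]))
E
python3 arc.py; python3 plan.py 658 -206.6 322 -0.028
```

```text
[658.11384214 262.55957934]
-0.15 tool x -13.2  tool z -3.6
-0.05 tool x -29.9  tool z -6.6
0.05 tool x -46.9  tool z -7.9
0.15 tool x -64.0  tool z -7.5
0.25 tool x -80.9  tool z -5.4
0.35 tool x -97.5  tool z -1.6
0.45 tool x -113.7  tool z 3.8
0.55 tool x -129.2  tool z 10.8
0.65 tool x -143.9  tool z 19.4
0.75 tool x -157.8  tool z 29.3
0.85 tool x -170.6  tool z 40.6
0.95 tool x -182.1  tool z 53.1
1.05 tool x -192.4  tool z 66.7
1.15 tool x -201.3  tool z 81.3
1.25 tool x -208.6  tool z 96.6
1.35 tool x -214.4  tool z 112.6
1.45 tool x -218.6  tool z 129.2
1.55 tool x -221.1  tool z 146.0
1.57 tool x -221.4  tool z 149.6
t 20.8 pos [ 658.5 -206.8  321.2] rot [ 3.1415e+00  1.0000e-04 -3.0200e-02] F [ 0.4 -1.2 -0.6] open 30.1
linear [-0.5 -0.2 -0.8] turn -0.002 rows 1.0
```

Gripped (30.1 mm). Following the first part of the arc.

play_rows(targets=[{"linear":[-6,0,-1.9],"turn":0},{"linear":[-13,0,-3.6],"turn":0},{"linear":[-21.5,0,-5.3],"turn":0},{"linear":[-30,0,-6.6],"turn":0},{"linear":[-38.5,0,-7.4],"turn":0},{"linear":[-47,0,-7.9],"turn":0},{"linear":[-55.5,0,-7.8],"turn":0},{"linear":[-64,0,-7.5],"turn":0},{"linear":[-64,0,-7.5],"turn":0}])

```text
t: 21.92
eef_pos: [593.9, -204.8, 328.9]
tcp_rot: [-3.142, 0.001, -0.03]
ft_force: [0.9, 0.4, -1.9]
opening: 0.314
```

```bash
python3 two.py o 290 120 390 270 4;python3 plan.py 594 -205 329 -0.028
```

```text
t 21.98 pos [ 594.1 -204.8  328.9] rot [-3.1415e+00  9.0000e-04 -3.0400e-02] F [ 0.   0.1 -1.3] open 29.7
linear [-0.1  0.2 -0.1] turn -0.002 rows 1.0
```

View pics/o_v.png

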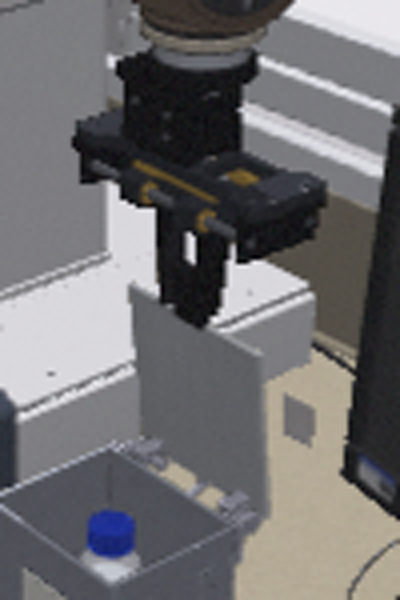

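play_rows(targets=[{"linear":[-8.5,0,0.8],"turn":0},{"linear":[-17,0,2.1],"turn":0},{"linear":[-25.3,0,3.8],"turn":0},{"linear":[-33.5,0,5.9],"turn":0},{"linear":[-41.7,0,8.4],"turn":0},{"linear":[-49.7,0,11.3],"turn":0},{"linear":[-57.5,0,14.6],"turn":0},{"linear":[-65.2,0,18.3],"turn":0},{"linear":[-72.7,0,22.4],"turn":0},{"linear":[-79.9,0,26.9],"turn":0},{"linear":[-87,0,31.6],"turn":0},{"linear":[-93.8,0,36.8],"turn":0},{"linear":[-100.3,0,42.3],"turn":0},{"linear":[-106.6,0,48.1],"turn":0},{"linear":[-106.6,0,48.1],"turn":0}])

```text
t: 23.85
eef_pos: [486.3, -201.6, 280.7]
tcp_rot: [-3.142, 0.003, -0.03]
ft_force: [-6.4, -1.6, 8.1]
opening: 0.312
```

```bash
python3 two.py q 270 130 390 280 4;python3 plan.py 487.5 -202 281 -0.028
```

```text
t 23.9 pos [ 486.4 -201.6  280.8] rot [-3.1416e+00  2.8000e-03 -3.0300e-02] F [-6.4 -1.8  8.3] open 30.2
linear [ 1.1  0.3 -0.2] turn -0.002 rows 1.0
```

View pics/q_v.png

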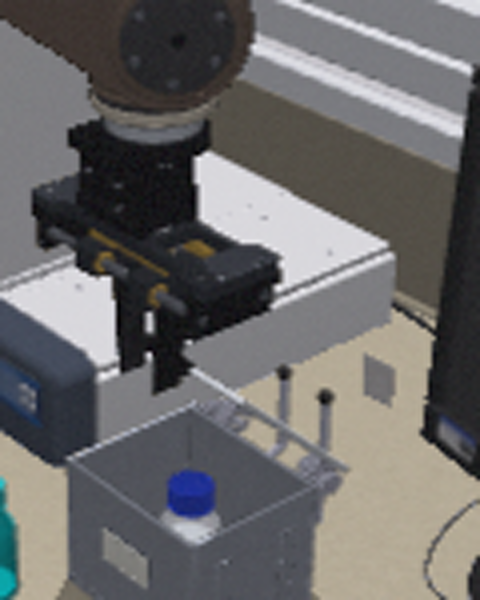

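The force, about 10 N radially, means I'm pressing the lid slightly onto its pins, so it stays seated. Continuing.

play_rows(targets=[{"linear":[-6.2,0,6],"turn":0},{"linear":[-12,0,12.2],"turn":0},{"linear":[-17.3,0,18.9],"turn":0},{"linear":[-22.3,0,25.8],"turn":0},{"linear":[-26.9,0,33],"turn":0},{"linear":[-31.2,0,40.5],"turn":0},{"linear":[-35,0,48],"turn":0},{"linear":[-38.5,0,55.8],"turn":0},{"linear":[-41.5,0,63.8],"turn":0},{"linear":[-44.3,0,72],"turn":0},{"linear":[-46.5,0,80],"turn":0},{"linear":[-48.5,0,88.6],"turn":0},{"linear":[-48.5,0,88.6],"turn":0}])

```text
t: 25.52
eef_pos: [437.7, -199.8, 191.3]
tcp_rot: [-3.14, 0.004, -0.03]
ft_force: [-7.0, -1.9, 0.5]
opening: 0.313
```

```bash
python3 two.py r 270 130 390 280 4;python3 plan.py 438.5 -202 192 -0.028
```

```text
t 25.57 pos [ 437.7 -199.7  191.5] rot [-3.1403  0.0044 -0.0296] F [-7.2 -0.1  1.4] open 29.5
linear [ 0.9  2.2 -0.5] turn -0.002 rows 1.0
```

View pics/r_v.png

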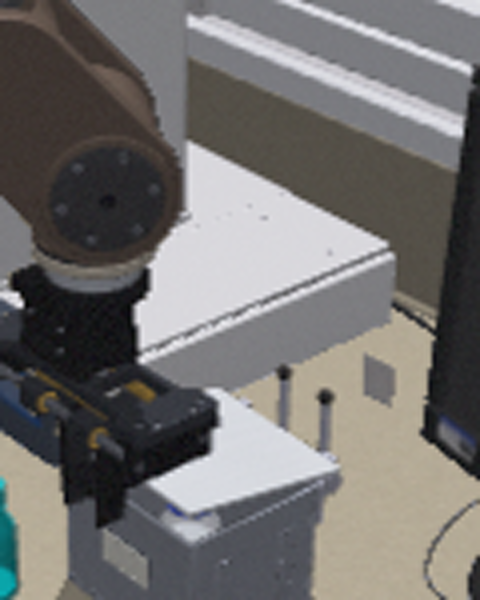

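play_rows(targets=[{"linear":[-0.7,0,4],"turn":0},{"linear":[-1.3,0,8],"turn":0},{"linear":[-1.9,0,12],"turn":0},{"linear":[-2.3,0,16],"turn":0},{"linear":[-2.6,0,19],"turn":0},{"linear":[-2.6,0,19],"turn":0}])

```text
t: 26.32
eef_pos: [435.1, -199.6, 172.6]
tcp_rot: [-3.14, 0.004, -0.03]
ft_force: [-8.3, -2.5, 1.7]
opening: 0.316
```

play_rows(targets=[{"linear":[0,0,0.7],"turn":0},{"linear":[0,0,1.4],"turn":0},{"linear":[0,0,1.4],"turn":0}])

```text
t: 26.7
eef_pos: [435.0, -199.6, 171.3]
tcp_rot: [-3.14, 0.004, -0.03]
ft_force: [-8.6, -1.9, 2.1]
opening: 0.314
```

play_rows(targets=[{"linear":[0,0,0.7],"turn":0},{"linear":[0,0,1.4],"turn":0},{"linear":[0,0,2],"turn":0},{"linear":[0,0,2],"turn":0}])

```text
t: 27.2
eef_pos: [434.9, -199.6, 169.3]
tcp_rot: [-3.14, 0.005, -0.03]
ft_force: [-9.4, -3.3, 1.8]
opening: 0.31
```

```bash
python3 two.py s 270 180 390 300 4.5;python3 plan.py 438.5 -202 192 -0.028
```

```text
t 27.25 pos [ 434.9 -199.7  169.3] rot [-3.1401  0.0046 -0.0299] F [-9.4 -2.2  2.4] open 29.7
linear [  3.5   2.2 -22.7] turn -0.002 rows 1.0
```

View pics/s_v.png

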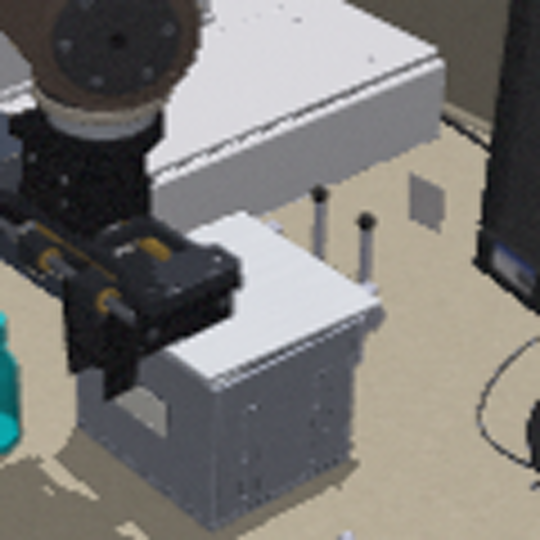

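play_rows(targets=[{"linear":[0,0,0.7],"turn":0},{"linear":[0,0,1.4],"turn":0},{"linear":[0,0,2],"turn":0},{"linear":[0,0,2],"turn":0}])

```text
t: 27.75
eef_pos: [434.9, -199.6, 167.3]
tcp_rot: [-3.14, 0.005, -0.03]
ft_force: [-9.9, -2.9, 3.1]
opening: 0.313
```

```bash
python3 two.py s2 300 215 365 300 8; python3 - <<'E'
from h import *
z=np.load('pics/s2_scene.npz');P=pts('scene',z['d']);p=z['p'].astype(int)
Q=P.reshape(-1,3);c=p.reshape(-1,3).sum(1)
m=(c>540)&(Q[:,0]>470)&(Q[:,0]<600)&(Q[:,1]>-270)&(Q[:,1]<-130)&(Q[:,2]>100)&(Q[:,2]<150)
A=np.c_[Q[m][:,:2],np.ones(m.sum())];print(m.sum(),np.linalg.lstsq(A,Q[m][:,2],rcond=None)[0], np.median(Q[m],0))
E
```

```text
653 [-1.58573168e-02  8.74649616e-03  1.30582957e+02] [ 560.22741342 -235.36105514  119.91094172]
```

View pics/s2_v.png

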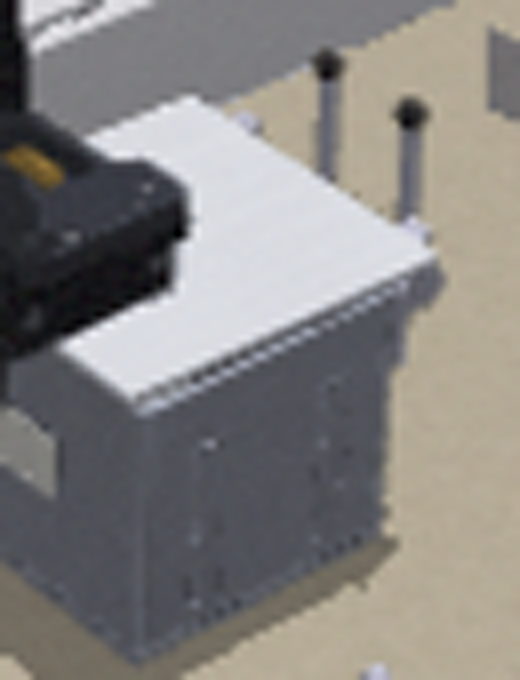

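play_rows(targets=[{"linear":[0.5,0,0.7],"turn":0},{"linear":[1,0,1.4],"turn":0},{"linear":[1,0,2],"turn":0},{"linear":[1,0,2],"turn":0}])

```text
t: 28.3
eef_pos: [434.9, -199.4, 165.4]
tcp_rot: [-3.139, 0.007, -0.03]
ft_force: [-17.5, -3.1, 7.7]
opening: 0.308
```

play_rows(targets=[{"linear":[-1,0,0],"turn":0},{"linear":[-1,0,0],"turn":0},{"linear":[-1,0,0],"turn":0}])

```text
t: 28.68
eef_pos: [434.8, -199.4, 165.4]
tcp_rot: [-3.14, 0.005, -0.03]
ft_force: [-11.1, -0.8, 4.7]
opening: 0.312
```

play_rows(targets=[{"linear":[0,0,0],"turn":0},{"linear":[0,0,0],"turn":0},{"linear":[0,0,0],"turn":0},{"linear":[0,0,0],"turn":0},{"linear":[0,0,-30],"turn":0},{"linear":[0,0,-80],"turn":0},{"linear":[0,0,-140],"turn":0},{"linear":[0,0,-200],"turn":0},{"linear":[0,0,-200],"turn":0},{"linear":[0,0,-200],"turn":0}], hand=60)

```text
t: 29.92
eef_pos: [436.6, -199.8, 365.1]
tcp_rot: [-3.141, 0.001, -0.03]
ft_force: [0.5, 1.3, -1.6]
opening: 0.633
```

```bash
python3 two.py w 270 200 370 290 6; python3 plan.py 438.5 -202 192 -0.028;python3 - <<'E'
from h import *
z=np.load('pics/w_scene.npz');P=pts('scene',z['d']);p=z['p'].astype(int)
Q=P.reshape(-1,3);c=p.reshape(-1,3).sum(1)
m=(c>540)&(Q[:,0]>455)&(Q[:,0]<600)&(Q[:,1]>-270)&(Q[:,1]<-130)&(Q[:,2]>100)&(Q[:,2]<150)
A=np.c_[Q[m][:,:2],np.ones(m.sum())];print(m.sum(),np.linalg.lstsq(A,Q[m][:,2],rcond=None)[0], np.median(Q[m],0))
v,u=np.mgrid[0:420,0:560]
m=(p.sum(2)<150)&(u>285)&(u<315)&(v>240)&(v<275)
print('handle',m.sum(),np.median(P[m],0).round(1))
E
```

```text
t 29.98 pos [ 436.6 -199.8  364.5] rot [-3.1407e+00  1.7000e-03 -3.0200e-02] F [0.  0.9 0.3] open 59.9
linear [  2.3   2.3 172.5] turn -0.002 rows 3.0
1255 [-1.20453631e-03 -1.80698433e-03  1.18987036e+02] [ 527.92829711 -207.0793072   118.73448259]
handle 130 [ 437.3 -205.   120.6]
```

View pics/w_v.png

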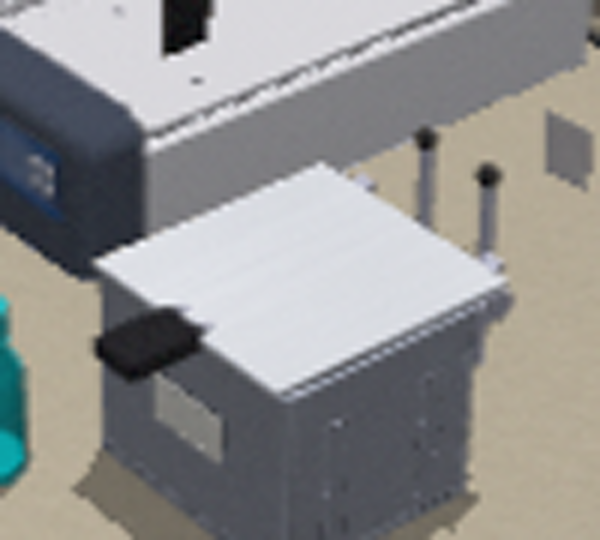

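```bash
python3 - <<'E'
from ray import *
for nm,a,b in(('fr',285,392),('fl',95,263),('bl',320,163),('br',507,280)):
    print(nm,ray('scene',270+(a+.5)/6-.5,200+(b+.5)/6-.5,116).round(1))
p,d=grab('top','x');cv2.imwrite('pics/x_v.png',cv2.resize(p[180:290,140:420],None,fx=2.8,fy=2.8,interpolation=cv2.INTER_CUBIC)[...,::-1])
E
```

```text
fr [ 465.5 -267.9  116. ]
fl [ 465.1 -131.9  116. ]
bl [ 610. -135.  116.]
br [ 606.7 -269.8  116. ]
```

View pics/x_v.png

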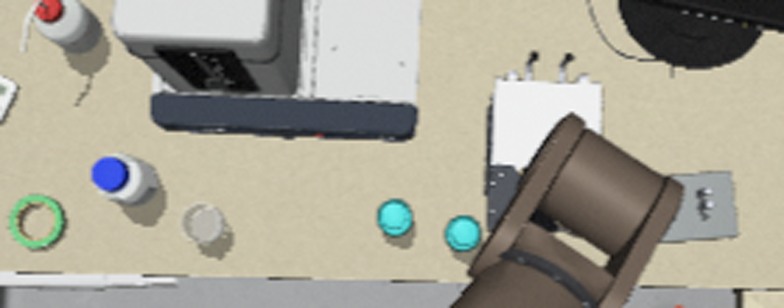

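The lid's edges are at x≈465 and 608 (expected 463 and 609), it is level to about 0.002 rad, and the handle is at the front. The bystanders have not moved and the hand is clear, so I'm handing in.

```bash
python3 -c "
from cell import env
print(env.job_done())"
```

```text
the job is handed in; nothing more can be done
None
```

I hung the lid on both hinge pins, stood the blue-capped bottle in the box, lowered the lid shut by its handle, and handed the job in at about 30 s of the 72 s allowed. The hand-in reports no verdict.

**Last checks, all passed:**
- **Lid:** it is level to about 0.002 rad. Its front and back edges are at x≈465 and 608 mm, against 463 and 609 mm expected for seated knuckles. The handle is at the front.
- **Bottle:** it stood upright on the box floor after release (cap top at z≈101 mm, 102 mm expected). I could not see it again once the lid was shut.
- **Other objects:** in the last top view the tall bottle, the beaker, the wash bottle and both turquoise look-alikes look unmoved. I did not measure their positions again.
- **Robot:** the gripper is open and well clear.

**Readings that disagreed:**
- **Camera bias:** the scene camera read a few mm off from the arm and the top camera, for lid and pins alike. I used their relative position, and the lid seated at the predicted height.
- **Closing:** the last few millimetres went about 6 mm lower at the gripper than calculated, probably because the handle slipped slightly between the pads. The lid was within about 0.02 rad of flat in my last check before I let go.

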